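# Sort the potter's tools and count the set

## Task

Clear the pottery bench: gently lay the two wooden tools in the wooden tray and the steel knife in the metal tray, each lying down wholly inside and not propped on the rim. Only when all three are in, count the set by swinging the tally counter's lever all the way to its stop and letting it spring back. Do not drop or throw the tools into the trays, and leave the two small cups where they stand.

Things in the scene. Friction and masses are not known exactly. Their poses are not given: they have to be found in the camera images.
- paddle: Pale wooden clay paddle. Lies flat along its own x, handle end at x=-75, working end at x=+75 mm (150 mm long). Origin: on the underside, centre line, midway, where the handle is to be gripped across y; handle 18 wide and 14 thick there (from x=-75 to +13), then a square-ended blade 42 wide and 14 thick. About 50 g.
- wood_knife: Pale wooden modelling knife. Lies flat along its own x, handle end at x=-75, working end at x=+75 mm (150 mm long). Origin: on the underside, centre line, midway, where the handle is to be gripped across y; 16 wide and 14 thick there (x=-5 to +30), handle behind it 20 wide and 14 thick, leaf-like end 24 wide and 10 thick. About 35 g.
- steel_knife: Steel trimming knife, dark steel handle and bright blade. Lies flat along its own x, handle end at x=-75, working end at x=+75 mm (150 mm long). Origin: on the underside, centre line, midway, where the handle is to be gripped across y; handle 16 wide and 10 thick there (x=-75 to +14), blade 20 wide and 7 thick, narrowing to 12 wide and 6 thick at the tip. About 70 g.
- paddle_butt (a point): Point on the underside at the handle end of the wooden paddle.
- paddle_point (a point): Point on the underside at the working end of the wooden paddle.
- wood_knife_butt (a point): Point on the underside at the handle end of the wooden knife.
- wood_knife_point (a point): Point on the underside at the working end of the wooden knife.
- steel_knife_butt (a point): Point on the underside at the handle end of the steel knife.
- steel_knife_point (a point): Point on the underside at the working end of the steel knife.
- wood_tray: Open tray of dark brown wood, for wooden tools. Fixed to the table, outside 220 (x) by 160 (y) by 35 mm high, walls and floor 6 mm thick (inside 208 by 148, 29 deep); origin at the centre of its underside, x along its long side. It may stand to the robot's left or right.
- metal_tray: Open tray of bare silvery metal, for steel tools. Fixed to the table, outside 220 (x) by 160 (y) by 35 mm high, walls and floor 6 mm thick (inside 208 by 148, 29 deep); origin at the centre of its underside, x along its long side. It may stand to the robot's left or right.
- counter: Tally counter fixed to the table: green housing 75 by 85 mm, its flat top 45 above the table, on a dark base plate 110 by 120, four white number wheels on top. Origin at the centre of the underside; the lever sticks out on its -x side (towards the robot).
- lever (a joint): Angle of the counter's lever, rad: 0 at rest, 1.2 at its stop; it grows as the lever turns counter-clockwise seen from above, the peg passing from the counter's +y side over its -x side to its -y side. A light spring (about 1 N at the peg at rest, 3 N at the stop) returns it to 0 when let go.
- lever_peg (a point): Point on the axis of the red upright peg (mm: 14 diameter, from 54 to 88 above the table) at the lever's outer end, 75 above the table, 70 from the pivot axis. The lever arm is a steel bar of 8 diameter, its centre line 54 above the table. At rest the peg lies (-58, +40) from the counter's origin in the counter's frame.
- lever_pivot (a point): Point on the lever's upright pivot axis, above the counter's origin, 54 mm above the table.
- cup_left: Small dark clay cup, 60 mm diameter, 48 mm high, standing; origin at the centre of its underside. To be left alone.
- cup_right: Small light-brown clay cup, 60 mm diameter, 48 mm high, standing; origin at the centre of its underside. To be left alone.

How it is judged (in metres and radians):
On the way, in this order (a step that is already met when the one before it is completed fails the run):
1. all three tools lie in their trays (x of paddle_butt in the frame of wood_tray between -0.108 and 0.108 m and y of paddle_butt in the frame of wood_tray between -0.078 and 0.078 m and z of each of paddle_butt, paddle_point, wood_knife_butt, wood_knife_point in the frame of wood_tray below 0.03 m and x of paddle_point in the frame of wood_tray between -0.108 and 0.108 m and y of paddle_point in the frame of wood_tray between -0.078 and 0.078 m and x of wood_knife_butt in the frame of wood_tray between -0.108 and 0.108 m and y of wood_knife_butt in the frame of wood_tray between -0.078 and 0.078 m and x of wood_knife_point in the frame of wood_tray between -0.108 and 0.108 m and y of wood_knife_point in the frame of wood_tray between -0.078 and 0.078 m and x of steel_knife_butt in the frame of metal_tray between -0.108 and 0.108 m and y of steel_knife_butt in the frame of metal_tray between -0.078 and 0.078 m and z of each of steel_knife_butt, steel_knife_point in the frame of metal_tray below 0.03 m and x of steel_knife_point in the frame of metal_tray between -0.108 and 0.108 m and y of steel_knife_point in the frame of metal_tray between -0.078 and 0.078 m), for 0.2 s.
2. the lever is swung to its stop (value of joint lever above 1.1 rad), for 0.04 s.
At the end, for the whole second after the job is handed in: Both ends of both wooden tools lie inside the wooden tray's walls and both ends of the steel knife inside the metal tray's, undersides of the ends less than 30 mm above the tray's underside, tools at rest (below 0.02 m/s); the lever, after reaching 1.1 rad or more, is back below 0.1 rad (all of step 1 and linear speed of each of paddle, wood_knife, steel_knife below 0.02 m/s and value of joint lever below 0.1 rad); the robot touches nothing.
It fails at once if the paddle is dropped or thrown into a tray (faster than 0.8 m/s, as from a fall of over 30 mm, while less than 40 mm above a tray's underside) ((x of paddle in the frame of wood_tray between -0.11 and 0.11 m and y of paddle in the frame of wood_tray between -0.08 and 0.08 m and z of paddle in the frame of wood_tray below 0.04 m and linear speed of paddle above 0.8 m/s) or (x of paddle in the frame of metal_tray between -0.11 and 0.11 m and y of paddle in the frame of metal_tray between -0.08 and 0.08 m and z of paddle in the frame of metal_tray below 0.04 m and linear speed of paddle above 0.8 m/s)).
It fails at once if the wood knife is dropped or thrown into a tray (faster than 0.8 m/s, as from a fall of over 30 mm, while less than 40 mm above a tray's underside) ((x of wood_knife in the frame of wood_tray between -0.11 and 0.11 m and y of wood_knife in the frame of wood_tray between -0.08 and 0.08 m and z of wood_knife in the frame of wood_tray below 0.04 m and linear speed of wood_knife above 0.8 m/s) or (x of wood_knife in the frame of metal_tray between -0.11 and 0.11 m and y of wood_knife in the frame of metal_tray between -0.08 and 0.08 m and z of wood_knife in the frame of metal_tray below 0.04 m and linear speed of wood_knife above 0.8 m/s)).
It fails at once if the steel knife is dropped or thrown into a tray (faster than 0.8 m/s, as from a fall of over 30 mm, while less than 40 mm above a tray's underside) ((x of steel_knife in the frame of wood_tray between -0.11 and 0.11 m and y of steel_knife in the frame of wood_tray between -0.08 and 0.08 m and z of steel_knife in the frame of wood_tray below 0.04 m and linear speed of steel_knife above 0.8 m/s) or (x of steel_knife in the frame of metal_tray between -0.11 and 0.11 m and y of steel_knife in the frame of metal_tray between -0.08 and 0.08 m and z of steel_knife in the frame of metal_tray below 0.04 m and linear speed of steel_knife above 0.8 m/s)).
It fails at once if the counter's lever is swung beyond 0.6 rad before all three tools are in their trays (value of joint lever above 0.6 rad and not ((x of paddle_butt in the frame of wood_tray between -0.108 and 0.108 m and y of paddle_butt in the frame of wood_tray between -0.078 and 0.078 m and z of each of paddle_butt, paddle_point in the frame of wood_tray below 0.03 m and x of paddle_point in the frame of wood_tray between -0.108 and 0.108 m and y of paddle_point in the frame of wood_tray between -0.078 and 0.078 m) and (x of wood_knife_butt in the frame of wood_tray between -0.108 and 0.108 m and y of wood_knife_butt in the frame of wood_tray between -0.078 and 0.078 m and z of each of wood_knife_butt, wood_knife_point in the frame of wood_tray below 0.03 m and x of wood_knife_point in the frame of wood_tray between -0.108 and 0.108 m and y of wood_knife_point in the frame of wood_tray between -0.078 and 0.078 m) and (x of steel_knife_butt in the frame of metal_tray between -0.108 and 0.108 m and y of steel_knife_butt in the frame of metal_tray between -0.078 and 0.078 m and z of each of steel_knife_butt, steel_knife_point in the frame of metal_tray below 0.03 m and x of steel_knife_point in the frame of metal_tray between -0.108 and 0.108 m and y of steel_knife_point in the frame of metal_tray between -0.078 and 0.078 m))).
It fails at once if a small cup is moved by more than 20 mm or tipped (distance of any of cup_left, cup_right from where it was at the start of the episode above 0.02 m or angle between any of cup_left, cup_right's own z axis and vertical above 0.4 rad).
It also fails if it takes over 70 s, if anything falls off the work surface, if the arm or the gripper's body presses on something with over 40 N, if the wrist force passes 120 N, or if a joint passes its speed limit or range.

## Robot

A 6-joint arm with a two-finger parallel gripper is mounted at the origin on the work surface. World frame = base frame: x ahead of the robot, y to its left, z up, the work surface at z = 0. Lengths are in mm, angles in rad, forces in N, time in s.
With the tool pointing down it reaches from about 300 to 775 mm from the base axis. Payload 14.6 kg.
Tool frame: the origin (TCP) lies at the very end of the fingers, on their centre line; the grasp point (between the pads) lies 19 mm behind it; z points along the fingers, y is the line along which they close (so a half turn about z gives the same grasp; the last joint's range is limited). The gripper opens to 94 mm and grips with 3 to 60 N. Pads are 16 mm wide; open, the fingers measure 119 mm over their backs; the gripper's body (75 mm by 177 mm) begins 78 mm behind the grasp point.
Start: joints at [1.054, 0.3, 1.521, -0, 1.321, -0.067], TCP at [239.128, 495.285, 205.446] pointing down, gripper open.
Joint ranges: [-3.03, 3.03], [-0.79, 2.21], [0.23, 2.52], [-1.04, 4.18], [0, 3.07], [-2.55, 2.55]. Speed limits (rad/s): [2.22, 2.22, 2.57, 3.14, 3.14, 3.14].

## Interface

Orientations are given as [roll, pitch, yaw] about the fixed x, y, z axes, in that order (R = Rz(yaw) Ry(pitch) Rx(roll)).
In Python, from cell import manip gives the robot as it stands.
- The arm moves only by the tool servo_tool, never from a script. Its argument "rows" is a list of rows, each a list of 7 numbers: the turn, a rotation vector about the world's x, y, z in degrees, then the shift along the world's x, y, z in mm, then the closure, from 0 (fully open) to 1 (shut). In form: [[rx, ry, rz, dx, dy, dz, fingers], ...]. A call has 1 to 20 rows; each row shifts and turns the commanded pose from where the row before left it; what a row does not reach is not made up. A row lasts 1/8 s, in which the tool goes at most 62.5 mm and 10.7 degrees, less where a joint would pass 70% of its speed; a pose out of reach is approached as far as the arm can. A call with a gripper value outside its range is refused whole. The fingers move at their own pace and stop on an object; "grip_force" is the grip in N (left out, the last holds). Time passes only in rows, so rows that do not move let the fingers close. It gives the time, the measured TCP pose, the force, the opening and the grip force at its end, in the units of the state.
- manip.read_state(): the state, without advancing time (a new reading comes with each control period).
- manip.camera(name): name is "side" or "top" or "wrist"; returns the picture (400x640x3 uint8, red, green, blue); there is no depth.
- manip.camera_info(name): a dict with "fx", "fy", "cx", "cy" (pixels), "position" and "rotation" of the camera in the world; the wrist camera has in their place "T_tool_cam" (4x4, takes a point from camera to tool coordinates, whose origin is the TCP and whose axes are the flange's). Camera axes: x right, y down, z forward; pixel columns grow to the right and rows downward; lengths in mm; the calibration is good to about 2 mm. A picture is of the moment at which its call begins: read the wrist's pose just before it. camera_info takes no time and is no camera call.
- manip.sign_off(): hands the job in; it is judged then, once.
The state is a dict: "clock": time; "joints": joint angles; "qd": joint speeds; "effort": joint torques, N m; "eef_pos": TCP position; "eef_rot": TCP orientation; "wrist_force": force on the tool from outside, world axes, zero at the start; "moment": the same for the moment, N m; "finger_gap": finger opening in mm; "finger_force": force on a finger pad.
Only numpy, scipy, OpenCV 4.12 (cv2) and the standard library are available. Lean on these libraries where they do the work, as an engineer would, in place of code of your own. Each camera call takes 0.05 s, during which the arm holds its last target. There are 200 camera calls.

## Working session

There is one attempt and no reset: what is moved stays moved. The work goes in short steps, Python scripts to look and compute and a tool call to move; the robot and the scene stay as the last step left them, time stands still between calls to the robot, and variables do not carry over. Pictures are saved under pics/ and viewed, at most 11 in all, crops included, and the job is handed in when it is done.

Besides the shell and the picture viewer there is one more tool, called after "Emit:" as name(argument=value, ...), one argument or row to a line, values as JSON. servo_tool: Moves the arm, as the interface text tells. Its arguments: {"type":"object","properties":{"rows":{"type":"array","items":{"type":"array","items":{"type":"number"}}},"grip_force":{"type":"number"}},"required":["rows"]}

```bash
mkdir -p pics; python3 - <<'E'
from cell import manip
import cv2
s=manip.read_state(); print(s)
for n in ("top","side"):
    im=manip.camera(n); cv2.imwrite(f"pics/{n}0.png",im[:,:,::-1]); print(n,manip.camera_info(n))
print(manip.camera_info("wrist"))
E
```

```text
{'clock': 0.0, 'joints': array([ 1.05435869e+00,  3.00452626e-01,  1.52163461e+00,  3.68447559e-05,
        1.32069138e+00, -6.66284308e-02]), 'qd': array([-5.22959539e-04,  1.43924070e-04,  1.45384404e-03,  2.17019601e-03,
       -1.11576697e-03,  1.88372370e-06]), 'effort': array([-1.12049293e-03, -5.31815064e+01, -3.52725792e+01,  7.07434723e-02,
        2.44842202e-02, -1.25744891e-04]), 'eef_pos': array([239.00479142, 495.04154766, 204.87382107]), 'eef_rot': array([-3.14041170e+00, -1.14568772e-04,  2.69177424e+00]), 'wrist_force': array([ 0.38244005, -0.27525244,  0.42602534]), 'moment': array([-0.01751761,  0.02500528,  0.01966165]), 'finger_force': 0.0, 'finger_gap': 94.13019618273997}
top {'fx': 489.85171005647425, 'fy': 489.85171005647425, 'cx': 314.62360684551936, 'cy': 193.05781159033629, 'position': array([ 326.25671463,  -15.04181852, 1242.21890386]), 'rotation': array([-2.95580464,  0.0263479 , -1.55582872])}
side {'fx': 431.32334719749156, 'fy': 431.32334719749156, 'cx': 315.5880019435292, 'cy': 198.3161628033981, 'position': array([  55.23963669, -757.25717544,  769.78584809]), 'rotation': array([-2.2277965 , -0.00978011, -0.5659579 ])}
{'fx': 298.7678415684013, 'fy': 298.7678415684013, 'cx': 318.84968967322004, 'cy': 202.37371397177665, 'T_tool_cam': array([[ 2.06355766e-03, -9.59925361e-01, -2.80248182e-01,
         8.20915298e+01],
       [ 9.99997855e-01,  2.03010866e-03,  4.09638506e-04,
         5.88921072e-02],
       [ 1.75711869e-04, -2.80248426e-01,  9.59927491e-01,
        -1.79540047e+02],
       [ 0.00000000e+00,  0.00000000e+00,  0.00000000e+00,
         1.00000000e+00]])}
```

View pics/top0.png

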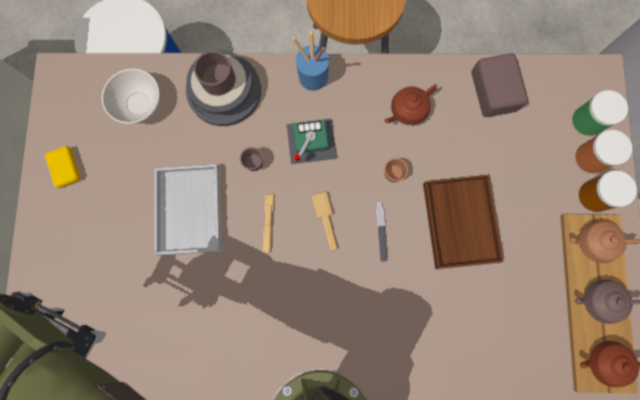

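View pics/side0.png

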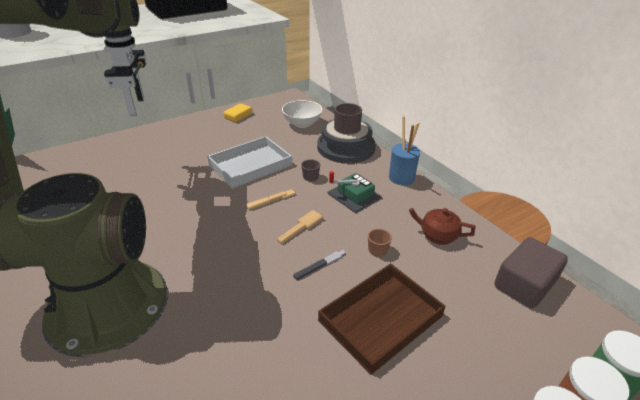

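The top view shows the metal tray at (187,209), the wood tray at (462,222), the wood knife at (267,222), the paddle at (325,221), the steel knife at (381,232) and the counter at (311,142) with its peg at (296,156). The cups are at (252,159) and (396,170). The side view shows the same layout. I'll enlarge the tool area of both for corner picking.

```bash
cat > h.py <<'E'
import numpy as np, cv2
from scipy.spatial.transform import Rotation as R
from cell import manip
def cam(n, st=None):
    i=manip.camera_info(n); K=np.array([[i['fx'],0,i['cx']],[0,i['fy'],i['cy']],[0,0,1]])
    if n=='wrist':
        T=np.eye(4); T[:3,:3]=R.from_euler('xyz',st['eef_rot']).as_matrix(); T[:3,3]=st['eef_pos']
        T=T@i['T_tool_cam']; return K,T[:3,:3],T[:3,3]
    return K,R.from_euler('xyz',i['rotation']).as_matrix(),np.array(i['position'])
def ray(c,uv):
    K,Rm,p=c; d=Rm@np.linalg.solve(K,[*uv,1]); return p,d/np.linalg.norm(d)
def atz(c,uv,z):
    p,d=ray(c,uv); return p+d*(z-p[2])/d[2]
def tri(obs):
    A=0;b=0;rs=[ray(c,u) for c,u in obs]
    for p,d in rs:
        M=np.eye(3)-np.outer(d,d); A=A+M; b=b+M@p
    x=np.linalg.solve(A,b); return x,[round(float(np.linalg.norm((np.eye(3)-np.outer(d,d))@(x-p))),1) for p,d in rs]
def proj(c,X):
    K,Rm,p=c; q=K@(Rm.T@(np.asarray(X,float)-p)); return q[:2]/q[2]
E
python3 - <<'E'
import cv2,numpy as np
a=cv2.imread('pics/top0.png')[110:260,235:405]; b=cv2.imread('pics/side0.png')[140:290,230:400]
f=lambda x:cv2.resize(x,None,fx=4.0*0.58*1,fy=4*0.58,interpolation=cv2.INTER_CUBIC)
m=np.hstack([cv2.resize(x,(400,353),interpolation=cv2.INTER_CUBIC) for x in(a,b)])
cv2.imwrite('pics/crop0.png',m)
E
```

```text
(no output)
```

View pics/crop0.png

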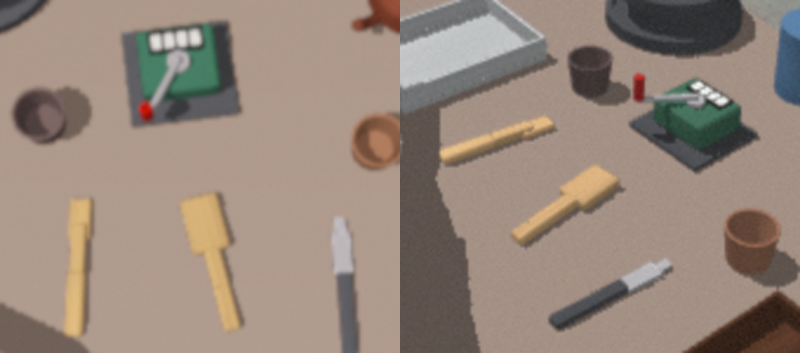

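Crop: all tools lie flat on the table, butts toward the robot; ends are clear in both views. Peg is at crop (146,110), pivot (179,62). Now triangulating.

```bash
python3 - <<'E'
from h import *
np.set_printoptions(precision=1,suppress=True)
T,S=cam('top'),cam('side')
k=400/170
t=lambda x,y:(x/k+235,y/k+110); s=lambda x,y:((x-400)/k+230,y/k+140)
P={'wk_b':(t(74,332),s(443,156)),'wk_t':(t(81,199),s(552,124)),'pd_b':(t(232,328),s(518,236)),'pd_t':(t(200,198),s(606,175)),
'sk_b':((382.7,260),s(555,321)),'sk_t':(t(340,218),s(669,264)),'peg_top':(t(145,108),s(639,76)),'pivot':(t(179,62),s(697,98)),
'cupL':(t(40,115),s(590,53)),'cupR':(t(377,140),s(752,219)),
'wt_c0':((425,181),(395,268)),'wt_c1':((488,176),(443,310)),'wt_c2':((501,262),(372,366)),'wt_c3':((437,268),(320,316)),
'mt_c0':((156,168),(262,140)),'mt_c1':((216,165),(292,158)),'mt_c2':((218,252),(236,183)),'mt_c3':((156,254),(209,159))}
for n,(a,b) in P.items():
    x,e=tri([(T,a),(S,b)]); print(n,x,e,'z10',atz(T,a,10)[:2],'z35',atz(T,a,35)[:2])
import numpy as np
im=cv2.imread('pics/top0.png'); hsv=cv2.cvtColor(im,cv2.COLOR_BGR2HSV)
roi=np.zeros(im.shape[:2],np.uint8); roi[185:265,255:345]=255
m=cv2.inRange(hsv,(10,95,120),(35,255,255))&roi
n,l,st,c=cv2.connectedComponentsWithStats(m)
for i in range(1,n):
    if st[i,4]>50:
        r=cv2.minAreaRect(np.argwhere(l==i)[:,::-1].astype(np.float32)); print(st[i],r)
E
```

```text
wk_b [408.6 139.5   9.5] [0.7, 0.7] z10 [407.9 139.7] z35 [406.3 136.5]
wk_t [556.1 137.2   0.3] [2.1, 2.1] z10 [552.3 136.8] z35 [547.7 133.7]
pd_b [416.4 -29.6   9.8] [2.1, 2.1] z10 [414.4 -28.8] z35 [412.6 -28.5]
pd_t [555.3   6.9   9.6] [0.5, 0.5] z10 [554.7   7.1] z35 [550.1   6.6]
sk_b [ 391.5 -152.3    4.1] [1.6, 1.6] z10 [ 389.7 -151. ] z35 [ 388.4 -148.3]
sk_t [ 536.6 -145.8    2.3] [1.2, 1.2] z10 [ 534.3 -144.4] z35 [ 530.1 -141.8]
peg_top [635.8  63.2  87.9] [1.5, 1.5] z10 [655.3  69.2] z35 [648.6  67.5]
pivot [698.   29.4  52.5] [3.0, 3.0] z10 [708.4  32.4] z35 [700.6  31.5]
cupL [636.4 176.6  57.6] [2.6, 2.6] z10 [646.3 185.3] z35 [639.8 181.3]
cupR [ 612.5 -180.6   56.9] [2.9, 2.9] z10 [ 621.2 -185.6] z35 [ 615.2 -182.1]
wt_c0 [ 594.8 -262.5   16.7] [5.2, 5.2] z10 [ 591.6 -260.9] z35 [ 586.2 -255.9]
wt_c1 [ 602.4 -416.1   24.3] [0.6, 0.6] z10 [ 606.2 -421.2] z35 [ 600.5 -413. ]
wt_c2 [ 389.9 -437.8   26. ] [2.2, 2.2] z10 [ 388.8 -442.2] z35 [ 387.5 -433.5]
wt_c3 [ 373.4 -284.2   15.7] [1.9, 1.9] z10 [ 371.9 -284.6] z35 [ 371.  -279.2]
mt_c0 [610.9 435.4  17.9] [7.4, 7.4] z10 [619.8 435.7] z35 [613.8 426.6]
mt_c1 [627.4 274.7  24. ] [1.8, 1.8] z10 [629.1 278.8] z35 [623.  272.8]
mt_c2 [413.6 256.8  15.5] [10.6, 10.6] z10 [404.1 261.9] z35 [402.5 256.3]
mt_c3 [399.2 414.2  20.6] [3.0, 3.0] z10 [397.  418.9] z35 [395.5 410.1]
[312 192  25  58 627] ((326.3713684082031, 221.26763916015625), (58.03851318359375, 16.297161102294922), 75.0685806274414)
[263 195  11  58 453] ((267.9286804199219, 223.49746704101562), (9.101340293884277, 57.320594787597656), 2.0454084873199463)
```

Emit:
servo_tool(
  rows=[
    [0,0,4,23,-50,0,0],
    [0,0,4,23,-50,0,0],
    [0,0,4,23,-50,0,0],
    [0,0,4,23,-50,0,0],
    [0,0,4,23,-50,0,0],
    [0,0,4,23,-50,0,0],
    [0,0,4,23,-50,0,0],
    [0,0,4,23,-50,0,0],
    [0,0,4,23,-50,0,0],
    [0,0,4,23,-50,0,0],
    [0,0,0,0,0,0,0],
    [0,0,0,0,0,0,0],
  ],
  grip_force=20,
)

```text
clock: 1.6
eef_pos: [468.8, -4.4, 205.2]
eef_rot: [3.141, -0.001, -2.894]
wrist_force: [0.4, -0.2, 0.6]
finger_gap: 94.0
finger_force: 0.0
```

```bash
python3 - <<'E'
from h import *
import pickle
np.set_printoptions(precision=2,suppress=True)
s=manip.read_state(); im=manip.camera('wrist'); cv2.imwrite('pics/w1.png',im[:,:,::-1]); pickle.dump(s,open('w1.pkl','wb'))
print(s['eef_pos'],np.degrees(s['eef_rot']),s['joints'],s['clock'])
c=cam('wrist',s)
for n,X in {'wk_b':(406,139.7,5),'wk_t':(555,137,5),'pd_b':(412,-29.5,5),'pd_t':(557,7,5),'sk_b':(388,-151,5),'sk_t':(537,-144.5,5),'peg':(636,63,88),'wt':(586,-256,35)}.items(): print(n,proj(c,X))
E
```

```text
[468.8   -4.43 205.15] [ 179.98   -0.04 -165.83] [-0.09  0.12  1.74  0.    1.28 -1.91] 1.6
wk_b [440.3  161.67]
wk_t [400.73 263.53]
pd_b [310.2  132.74]
pd_t [310.77 243.85]
sk_b [215.83  86.84]
sk_t [203.45 204.45]
peg [338.65 341.98]
wt [ 99.96 226.7 ]
```

View pics/w1.png

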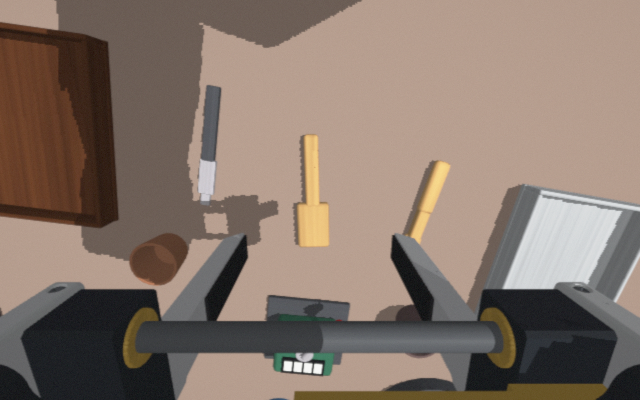

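Wrist view: the paddle runs (310.5,135)–(313.5,245), the steel knife (214,87)–(205,204) and the wood knife from butt (442,163) to (413,237). This agrees with the other views to about 3 px. Refine with it.

```bash
python3 - <<'E'
from h import *
import pickle
np.set_printoptions(precision=1,suppress=True)
s=pickle.load(open('w1.pkl','rb')); c=cam('wrist',s); T=cam('top'); S=cam('side')
k=400/170
t=lambda x,y:(x/k+235,y/k+110); sd=lambda x,y:((x-400)/k+230,y/k+140)
for n,a,w,q in [('pd_b',t(232,328),(310.5,135),sd(518,236)),('pd_t',t(200,198),(313.5,245),sd(606,175)),('sk_b',(382.7,260),(214,87),sd(555,321)),('sk_t',t(340,218),(205,204),sd(669,264)),('wk_b',t(74,332),(442,163),sd(443,156))]:
    print(n,*tri([(T,a),(c,w),(S,q)]),atz(c,w,7))
im=cv2.imread('pics/w1.png'); hsv=cv2.cvtColor(im,cv2.COLOR_BGR2HSV)
m=cv2.inRange(hsv,(10,110,120),(35,255,255)); m[:, :290]=0; m[:,460:]=0; m[:125]=0;m[250:]=0
n,l,st,ce=cv2.connectedComponentsWithStats(m)
for i in range(1,n):
    if st[i,4]>100:
        ys,xs=np.nonzero(l==i)
        P=[]
        for r in range(ys.min()+4,ys.max()-3,6): P.append(atz(c,(xs[ys==r].mean(),r),12)[:2])
        P=np.array(P); d=cv2.fitLine(P.astype(np.float32),cv2.DIST_HUBER,0,.01,.01).ravel(); print(st[i],d,np.degrees(np.arctan2(d[1],d[0])),P[::3].tolist())
E
```

```text
pd_b [415.7 -29.2   9.6] [1.3, 1.6, 2.9] [414.4 -28.5   7. ]
pd_t [556.    8.7   8.3] [1.8, 2.1, 0.9] [556.9  10.9   7. ]
sk_b [ 390.4 -152.8    5.2] [1.3, 1.7, 2.4] [ 388.7 -152.4    7. ]
sk_t [ 537.3 -144.9    0.9] [1.5, 1.0, 1.3] [ 535.1 -142.     7. ]
wk_b [408.  139.6  10. ] [0.1, 1.3, 1.4] [407.  141.5   7. ]
[ 297  135   32  112 2259] [  1.    0.3 472.6 -12.5] 15.582226 [[418.75070739324264, -27.269909824786957], [439.9321096240898, -21.408872979012674], [461.9940649447339, -15.960641230386113], [484.5061146533642, -9.074945177960934], [508.1385494476357, -3.21539899464749], [532.2941172166657, 4.14831741612576]]
[ 406  161   43   82 1118] [  1.   -0.  456.8 138.9] -0.0217903 [[409.41671163431124, 139.01766364960343], [433.1795844475063, 139.23438473123966], [457.93496866859834, 138.82928752948834], [483.4099264108987, 139.05037684817012], [509.1463002695402, 141.88854202144958]]
```

Emit:
servo_tool(
  rows=[
    [0,0,0.8,7,-3,-40,0],
    [0,0,0,8,-3,-40,0],
    [0,0,0,0,0,-40,0],
    [0,0,0,0,0,-40,0],
    [0,0,0,0,0,-20,0],
    [0,0,0,0,0,-12,0],
    [0,0,0,0,0,-7,0],
    [0,0,0,0,0,-3,0],
    [0,0,0,0,0,0,0],
    [0,0,0,0,0,0,1],
    [0,0,0,0,0,0,1],
    [0,0,0,0,0,0,1],
    [0,0,0,0,0,0,1],
    [0,0,0,0,0,0,1],
    [0,0,0,0,0,0,1],
    [0,0,0,0,0,0,1],
  ],
  grip_force=20,
)

```text
clock: 3.65
eef_pos: [484.1, -10.7, 3.4]
eef_rot: [3.142, -0.0, -2.879]
wrist_force: [-0.2, 0.3, 0.1]
finger_gap: 27.9
finger_force: 0.0
```

Emit:
servo_tool(
  rows=[
    [0,0,0,0,0,0,1],
    [0,0,0,0,0,0,1],
    [0,0,0,0,0,0,1],
    [0,0,0,0,0,0,1],
    [0,0,0,0,0,0,1],
  ],
)

```text
clock: 4.28
eef_pos: [484.1, -10.7, 3.4]
eef_rot: [-3.142, -0.0, -2.879]
wrist_force: [0.3, 0.2, 0.0]
finger_gap: 17.8
finger_force: 20.0
```

Emit:
servo_tool(
  rows=[
    [0,0,0,0,0,10,1],
    [0,0,0,0,0,30,1],
    [0,0,0,0,0,40,1],
    [0,0,0,0,-15,20,1],
    [0,0,-1,0,-35,0,1],
    [0,0,-2,0,-40,0,1],
    [0,0,-2,0,-40,0,1],
    [0,0,-2,0,-40,0,1],
    [0,0,-2,0,-40,0,1],
    [0,0,0,-1,-40,0,1],
    [0,0,0,-1,-35,0,1],
    [0,0,0,0,-14,0,1],
    [0,0,0,0,0,0,1],
    [0,0,0,0,0,0,1],
  ],
)

```text
clock: 6.02
eef_pos: [482.3, -308.6, 103.6]
eef_rot: [3.141, -0.0, -3.036]
wrist_force: [0.1, 0.4, -0.2]
finger_gap: 17.4
finger_force: 20.0
```

```bash
python3 - <<'E'
from h import *
import pickle
np.set_printoptions(precision=2,suppress=True)
s=manip.read_state(); a=manip.camera('wrist');b=manip.camera('top'); pickle.dump(s,open('w2.pkl','wb'))
cv2.imwrite('pics/w2f.png',a[:,:,::-1])
cv2.imwrite('pics/w2.png',np.vstack([cv2.resize(a[:,:,::-1],(480,300)),cv2.resize(b[130:290,384:640][:,:,::-1],(480,300))]))
print(s['eef_pos'],np.degrees(s['eef_rot']),s['finger_gap'])
E
```

```text
[ 482.31 -308.63  103.58] [ 179.99   -0.   -173.92] 17.399759917022127
```

View pics/w2.png

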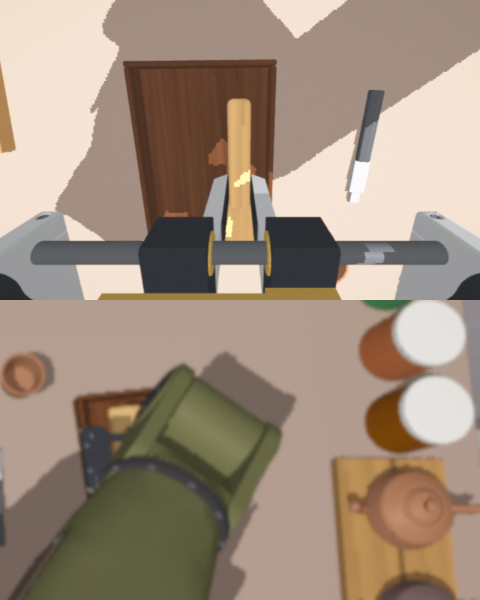

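The paddle is level in the gripper over the tray's left half. The near rim corners sit at view (125,62) and (276,61). Check the tray corners.

```bash
python3 - <<'E'
from h import *
import pickle
np.set_printoptions(precision=1,suppress=True)
c=cam('wrist',pickle.load(open('w2.pkl','rb'))); c1=cam('wrist',pickle.load(open('w1.pkl','rb')))
print(atz(c,(166.5,83),35),atz(c,(368,81),35), 'c0 from w1',atz(c1,(117,221),35),atz(c1,(108,40),35))
print('held butt z?',proj(c,(482.3-75*.9945,-308.6-75*.104,103.6+8)))
E
```

```text
[ 389.7 -437.1   35. ] [ 371.4 -282.1   35. ] c0 from w1 [ 573.1 -236.    35. ] [ 370.3 -258.    35. ]
held butt z? [319.  128.4]
```

Emit:
servo_tool(
  rows=[
    [0,0,0,0,-4,-20,1],
    [0,0,0,0,0,-25,1],
    [0,0,0,0,0,-20,1],
    [0,0,0,0,0,-12,1],
    [0,0,0,0,0,-8,1],
    [0,0,0,0,0,-5,1],
    [0,0,0,0,0,-2,1],
    [0,0,0,0,0,-1,1],
    [0,0,0,0,0,0,1],
    [0,0,0,0,0,0,1],
  ],
)

```text
clock: 7.38
eef_pos: [482.2, -313.8, 10.7]
eef_rot: [-3.141, 0.0, -3.036]
wrist_force: [-0.6, -0.3, -0.5]
finger_gap: 17.8
finger_force: 20.0
```

Emit:
servo_tool(
  rows=[
    [0,0,0,0,0,-1,1],
    [0,0,0,0,0,0,0.85],
    [0,0,0,0,0,0,0.66],
    [0,0,0,0,0,0,0.66],
    [0,0,0,0,0,10,0.66],
    [0,0,0,0,0,30,0.66],
    [0,0,0,0,0,50,0.5],
    [0,0,0,0,13,0,0],
    [0,0,-1,0,40,0,0],
    [0,0,-1,0,50,0,0],
    [0,0,-1,0,50,0,0],
    [0,0,-1,0,50,0,0],
    [0,0,-1,0,50,0,0],
    [0,0,-1,0,50,0,0],
    [0,0,-1,0,50,0,0],
    [0,0,0,-1,50,0,0],
    [0,0,0,0,40,0,0],
    [0,0,0,0,10,0,0],
    [0,0,0,0,0,0,0],
    [0,0,0,0,0,0,0],
  ],
)

```text
clock: 9.88
eef_pos: [481.1, 138.3, 99.4]
eef_rot: [-3.141, -0.0, 3.124]
wrist_force: [0.3, -0.3, -1.0]
finger_gap: 93.8
finger_force: 0.0
```

```bash
python3 - <<'E'
from h import *
import pickle
np.set_printoptions(precision=2,suppress=True)
s=manip.read_state(); a=manip.camera('wrist');b=manip.camera('top'); pickle.dump(s,open('w3.pkl','wb'))
cv2.imwrite('pics/w3f.png',a[:,:,::-1]);cv2.imwrite('pics/t3f.png',b[:,:,::-1])
cv2.imwrite('pics/w3.png',np.vstack([cv2.resize(a[:,:,::-1],(480,300)),cv2.resize(b[130:290,384:640][:,:,::-1],(480,300))]))
c=cam('wrist',s)
print(s['eef_pos'],np.degrees(s['eef_rot']),s['finger_gap'],proj(c,(481,139,14)),proj(c,(406,140,14)))
E
```

```text
[481.13 138.3   99.36] [-179.99   -0.01  178.97] 93.76667702050804 [319.34 207.15] [319.16 123.58]
```

View pics/w3.png

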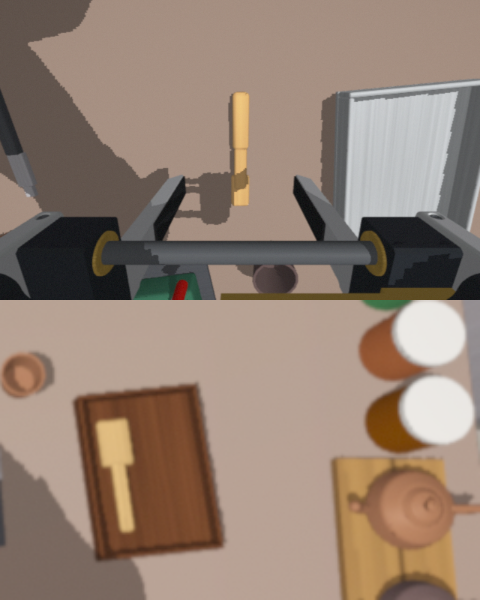

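Paddle lies inside the wood tray; the wood knife (butt at full-res (320,124)) is centred under the gripper.

Emit:
servo_tool(
  rows=[
    [0,0,0,5,1,-25,0],
    [0,0,0,5,0,-30,0],
    [0,0,0,0,0,-20,0],
    [0,0,0,0,0,-12,0],
    [0,0,0,0,0,-6,0],
    [0,0,0,0,0,-3,0],
    [0,0,0,0,0,0,1],
    [0,0,0,0,0,0,1],
    [0,0,0,0,0,0,1],
    [0,0,0,0,0,0,1],
    [0,0,0,0,0,0,1],
    [0,0,0,0,0,0,1],
    [0,0,0,0,0,0,1],
    [0,0,0,0,0,0,1],
    [0,0,0,0,0,0,1],
    [0,0,0,0,0,0,1],
    [0,0,0,0,0,0,1],
    [0,0,0,0,0,0,1],
  ],
)

```text
clock: 12.22
eef_pos: [491.1, 140.3, 3.4]
eef_rot: [3.142, 0.0, 3.125]
wrist_force: [-0.1, -0.7, -0.8]
finger_gap: 15.9
finger_force: 20.0
```

Emit:
servo_tool(
  rows=[
    [0,0,0,0,0,10,1],
    [0,0,0,0,0,30,1],
    [0,0,0,0,0,40,1],
    [0,0,0,0,-15,20,1],
    [0,0,1,1,-40,0,1],
    [0,0,1,1,-50,0,1],
    [0,0,1,1,-50,0,1],
    [0,0,1,1,-50,0,1],
    [0,0,1,1,-50,0,1],
    [0,0,1,1,-50,0,1],
    [0,0,1,1,-50,0,1],
    [0,0,0,1,-50,0,1],
    [0,0,0,0,-50,0,1],
    [0,0,0,0,-40,0,1],
    [0,0,0,0,-20,0,1],
    [0,0,0,0,-8,0,1],
    [0,0,0,0,0,0,1],
    [0,0,0,0,0,0,1],
  ],
)

```text
clock: 14.48
eef_pos: [499.4, -381.9, 103.7]
eef_rot: [3.142, 0.0, -3.036]
wrist_force: [0.4, 0.4, -0.4]
finger_gap: 15.7
finger_force: 20.0
```

```bash
python3 - <<'E'
from h import *
s=manip.read_state(); a=manip.camera('wrist')
cv2.imwrite('pics/w4.png',a[:,:,::-1]); print(s['eef_pos'],np.degrees(s['eef_rot']),s['finger_gap'])
E
```

```text
[ 499.36201982 -381.85985682  103.69374903] [ 1.79997241e+02  4.91596656e-03 -1.73925738e+02] 15.709401531611828
```

View pics/w4.png

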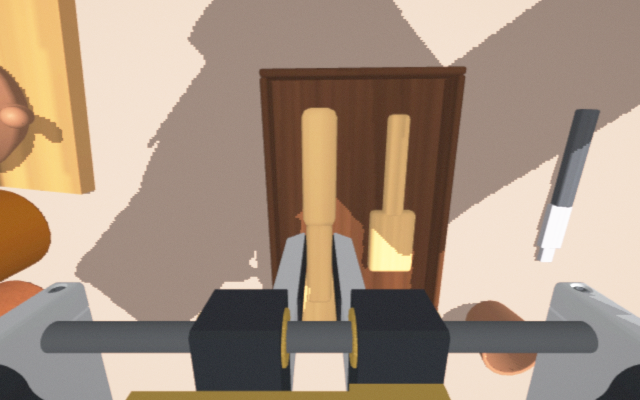

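The wood knife is held at (320,160) over the tray's free half, clear of the paddle (390,200).

Emit:
servo_tool(
  rows=[
    [0,0,0,0,0,-20,1],
    [0,0,0,0,0,-25,1],
    [0,0,0,0,0,-20,1],
    [0,0,0,0,0,-12,1],
    [0,0,0,0,0,-8,1],
    [0,0,0,0,0,-5,1],
    [0,0,0,0,0,-2,1],
    [0,0,0,0,0,-2,1],
    [0,0,0,0,0,0,1],
    [0,0,0,0,0,0,0.85],
    [0,0,0,0,0,0,0.67],
    [0,0,0,0,0,0,0.67],
    [0,0,0,0,0,10,0.67],
    [0,0,0,0,0,30,0.67],
    [0,0,0,0,0,50,0.67],
    [0,0,0,-3,14,0,0.5],
    [0,0,-1,-10,50,0,0],
    [0,0,-1,-10,50,0,0],
    [0,0,-1,-10,50,0,0],
    [0,0,0,-5,50,0,0],
  ],
)

```text
clock: 17.02
eef_pos: [460.1, -166.9, 99.2]
eef_rot: [3.141, -0.0, -3.089]
wrist_force: [1.5, -0.5, 0.1]
finger_gap: 77.6
finger_force: 0.0
```

Emit:
servo_tool(
  rows=[
    [0,0,0,0,20,0,0],
    [0,0,0,0,0,0,0],
    [0,0,0,0,0,0,0],
  ],
)

```text
clock: 17.4
eef_pos: [461.1, -149.2, 99.4]
eef_rot: [-3.141, -0.0, -3.089]
wrist_force: [-0.2, -0.9, 0.8]
finger_gap: 93.5
finger_force: 0.0
```

```bash
python3 - <<'E'
from h import *
s=manip.read_state(); a=manip.camera('wrist');b=manip.camera('top')
cv2.imwrite('pics/w5.png',np.vstack([cv2.resize(a[:,:,::-1],(480,300)),cv2.resize(b[130:290,384:640][:,:,::-1],(480,300))]))
c=cam('wrist',s)
print(s['eef_pos'],np.degrees(s['eef_rot']),s['finger_gap'],proj(c,(463,-148,10))*.75,proj(c,(388,-152.3,10))*.75)
E
```

```text
[ 461.09569828 -149.23489079   99.38213824] [-1.79992828e+02 -2.66245605e-04 -1.76982564e+02] 93.53351039122589 [239.83567896 155.99616228] [239.72776628  94.3430913 ]
```

View pics/w5.png

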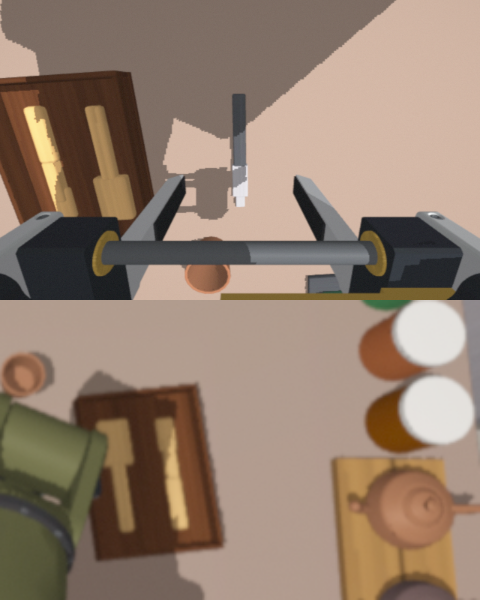

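Both wooden tools lie flat in the wood tray; the steel knife (240,94–205) is centred under the gripper.

Emit:
servo_tool(
  rows=[
    [0,0,0,0,0,-25,0],
    [0,0,0,0,0,-30,0],
    [0,0,0,0,0,-20,0],
    [0,0,0,0,0,-12,0],
    [0,0,0,0,0,-6,0],
    [0,0,0,0,0,-4,0],
    [0,0,0,0,0,0,1],
    [0,0,0,0,0,0,1],
    [0,0,0,0,0,0,1],
    [0,0,0,0,0,0,1],
    [0,0,0,0,0,0,1],
    [0,0,0,0,0,0,1],
    [0,0,0,0,0,0,1],
    [0,0,0,0,0,0,1],
    [0,0,0,0,0,0,1],
    [0,0,0,0,0,0,1],
    [0,0,0,0,0,0,1],
    [0,0,0,0,0,0,1],
  ],
  grip_force=30,
)

```text
clock: 19.75
eef_pos: [461.1, -148.7, 2.4]
eef_rot: [3.142, -0.0, -3.089]
wrist_force: [0.7, -0.0, -0.7]
finger_gap: 15.7
finger_force: 30.0
```

Emit:
servo_tool(
  rows=[
    [0,0,0,0,0,10,1],
    [0,0,0,0,0,30,1],
    [0,0,0,0,0,40,1],
    [0,0,0,0,15,20,1],
    [0,0,1.3,0,40,0,1],
    [0,0,0,5,50,0,1],
    [0,0,0,5,50,0,1],
    [0,0,0,5,50,0,1],
    [0,0,0,5,50,0,1],
    [0,0,0,5,50,0,1],
    [0,0,0,10,50,0,1],
    [0,0,0,8,50,0,1],
    [0,0,0,4,40,0,1],
    [0,0,0,0,30,0,1],
    [0,0,0,0,15,0,1],
    [0,0,0,0,0,0,1],
    [0,0,0,0,0,0,1],
  ],
)

```text
clock: 21.88
eef_pos: [508.3, 340.3, 102.6]
eef_rot: [-3.141, -0.0, -3.067]
wrist_force: [-0.6, -0.5, -0.3]
finger_gap: 15.6
finger_force: 30.0
```

```bash
python3 - <<'E'
from h import *
s=manip.read_state(); a=manip.camera('wrist')
cv2.imwrite('pics/w6.png',a[:,:,::-1]); print(s['eef_pos'],np.degrees(s['eef_rot']),s['finger_gap'])
E
```

```text
[508.26984326 340.28861104 102.60584386] [-1.79989010e+02 -5.63531920e-03 -1.75714951e+02] 15.59671551450557
```

View pics/w6.png

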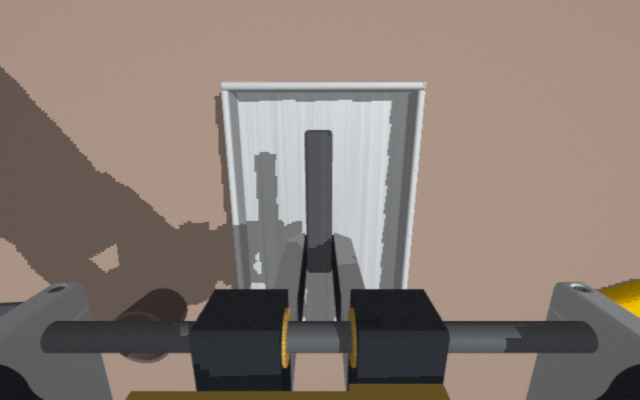

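Knife is centred in the metal tray; lower and release.

Emit:
servo_tool(
  rows=[
    [0,0,0,0,0,-20,1],
    [0,0,0,0,0,-25,1],
    [0,0,0,0,0,-20,1],
    [0,0,0,0,0,-12,1],
    [0,0,0,0,0,-8,1],
    [0,0,0,0,0,-5,1],
    [0,0,0,0,0,-2,1],
    [0,0,0,0,0,-2,1],
    [0,0,0,0,0,0,1],
    [0,0,0,0,0,0,0.85],
    [0,0,0,0,0,0,0.6],
    [0,0,0,0,0,0,0.6],
    [0,0,0,0,0,10,0.6],
    [0,0,0,0,0,30,0.6],
    [0,0,0,0,0,50,0.6],
    [0,0,0,0,0,20,0.8],
    [0,0,-4,10,-6,0,1],
    [0,0,-4,20,-30,0,1],
    [0,0,-4,25,-40,0,1],
    [0,0,-4,25,-40,0,1],
  ],
)

```text
clock: 24.42
eef_pos: [588.8, 224.2, 119.4]
eef_rot: [3.141, 0.001, 2.936]
wrist_force: [1.3, 0.5, -0.4]
finger_gap: 0.4
finger_force: 0.0
```

Emit:
servo_tool(
  rows=[
    [0,0,-4,25,-40,0,1],
    [0,0,-4,25,-40,0,1],
    [0,0,-4,15,-30,0,1],
    [0,0,-5,0,-20,0,1],
    [0,0,0,0,0,0,1],
    [0,0,0,0,0,0,1],
  ],
)

```text
clock: 25.18
eef_pos: [653.1, 96.1, 118.9]
eef_rot: [3.141, 0.0, 2.644]
wrist_force: [-0.4, -0.4, -0.1]
finger_gap: 0.5
finger_force: 0.0
```

```bash
python3 - <<'E'
from h import *
import pickle
np.set_printoptions(precision=1,suppress=True)
s=manip.read_state(); a=manip.camera('wrist');b=manip.camera('top'); d=manip.camera('side')
pickle.dump(s,open('w7.pkl','wb'));cv2.imwrite('pics/w7f.png',a[:,:,::-1])
g=np.vstack([np.hstack([cv2.resize(a,(400,250)),cv2.resize(d[100:225,200:400],(400,250))]),np.hstack([cv2.resize(b[130:290,100:356],(400,250)),cv2.resize(b[130:290,384:640],(400,250))])])
cv2.imwrite('pics/w7.png',g[:,:,::-1])
print(s['eef_pos'],np.degrees(s['eef_rot']),s['finger_gap'],proj(cam('wrist',s),(636,63,88))*.625)
E
```

```text
[653.1  96.1 118.9] [180.    0.  151.5] 0.452051002031296 [168.2 143.5]
```

View pics/w7.png

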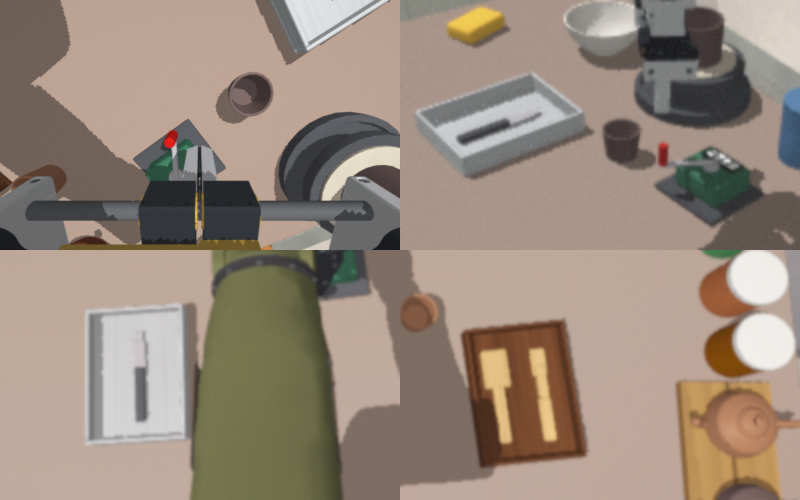

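All three tools lie inside their trays, and the closed fingers are beside the peg, whose top at (168,146) matches the prediction. Computing the arc now.

```bash
python3 - <<'E'
import numpy as np
np.set_printoptions(precision=1,suppress=True)
pv=np.array([697.5,29.5]); 
def P(deg,d=19.5):
    f=np.radians(151.4+deg); return pv+70*np.array([np.cos(f),np.sin(f)])-d*np.array([-np.sin(f),np.cos(f)])
p=np.array([653.1,96.1])
for a in list(range(0,73,6)):
    q=P(a); print(a,q,q-p); p=q
E
```

```text
0 [645.4  80.1] [ -7.7 -16. ]
6 [640.4  74.4] [-5.  -5.7]
12 [636.   68.2] [-4.4 -6.2]
18 [632.3  61.5] [-3.7 -6.6]
24 [629.3  54.6] [-3. -7.]
30 [627.   47.3] [-2.2 -7.3]
36 [625.6  39.8] [-1.5 -7.5]
42 [624.9  32.2] [-0.7 -7.6]
48 [625.   24.6] [ 0.1 -7.6]
54 [625.9  17.1] [ 0.9 -7.6]
60 [627.6   9.7] [ 1.7 -7.4]
66 [630.    2.5] [ 2.5 -7.2]
72 [633.2  -4.4] [ 3.2 -6.9]
```

Emit:
servo_tool(
  rows=[
    [0,0,0,0,0,-20,1],
    [0,0,0,0,0,-20,1],
    [0,0,0,0,0,-12,1],
    [0,0,0,0,0,-5,1],
    [0,0,0,0,0,0,1],
  ],
)

```text
clock: 25.95
eef_pos: [653.1, 95.3, 61.3]
eef_rot: [-3.141, -0.0, 2.641]
wrist_force: [0.1, -0.5, 0.1]
finger_gap: 0.6
finger_force: 0.0
```

Sweep to 60°, then check.

Emit:
servo_tool(
  rows=[
    [0,0,0,-4,-8,0,1],
    [0,0,0,-4,-7,0,1],
    [0,0,6,-5,-5.7,0,1],
    [0,0,6,-4.4,-6.2,0,1],
    [0,0,6,-3.7,-6.6,0,1],
    [0,0,6,-3,-7,0,1],
    [0,0,6,-2.2,-7.3,0,1],
    [0,0,6,-1.5,-7.5,0,1],
    [0,0,6,-0.7,-7.6,0,1],
    [0,0,6,0.1,-7.6,0,1],
    [0,0,6,0.9,-7.6,0,1],
    [0,0,6,1.7,-7.4,0,1],
    [0,0,0,0,0,0,1],
    [0,0,0,0,0,0,1],
  ],
)

```text
clock: 27.7
eef_pos: [627.1, 9.9, 61.7]
eef_rot: [3.141, 0.0, -2.597]
wrist_force: [-1.8, 1.2, 1.9]
finger_gap: 0.6
finger_force: 1.3
```

```bash
python3 - <<'E'
from h import *
import pickle
np.set_printoptions(precision=1,suppress=True)
s=manip.read_state(); a=manip.camera('wrist'); d=manip.camera('side')
S=cam('side'); o=cv2.cvtColor(d,cv2.COLOR_RGB2HSV); m=(cv2.inRange(o,(0,160,90),(6,255,255))|cv2.inRange(o,(174,160,90),(180,255,255)))
m[:150]=0;m[215:]=0;m[:,:300]=0;m[:,400:]=0
ys,xs=np.nonzero(m); print(len(xs), xs.mean() if len(xs) else 0, ys.mean() if len(xs) else 0)
for k in (0,54,60,63,66,68.8):
    f=np.radians(151.4+k); print(k,proj(S,(697.5+70*np.cos(f),29.5+70*np.sin(f),75)))
print(s['eef_pos'],np.degrees(s['eef_rot']),s['wrist_force'],s['moment'])
E
```

```text
44 346.3863636363636 189.1590909090909
0 [331.  176.2]
54 [343.5 187.7]
60 [345.9 188.5]
63 [347.2 188.8]
66 [348.5 189.1]
68.8 [349.7 189.4]
[627.1   9.9  61.7] [ 180.     0.  -148.8] [-1.8  1.2  1.9] [0.4 0.4 0. ]
```

Lever at about 60–61°. On to the stop in small steps.

Emit:
servo_tool(
  rows=[
    [0,0,4,1.6,-4.8,0,1],
    [0,0,3,1.2,-3.6,0,1],
    [0,0,2,0.9,-2.3,0,1],
    [0,0,0,0,0,0,1],
  ],
)

```text
clock: 28.3
eef_pos: [631.0, -0.7, 61.4]
eef_rot: [3.142, 0.0, -2.439]
wrist_force: [-0.6, 3.3, 0.5]
finger_gap: 0.8
finger_force: 1.3
```

Emit:
servo_tool(
  rows=[
    [0,0,0,0.5,-1.2,0,1],
    [0,0,0,0.5,-1.2,0,1],
    [0,0,0,0,0,0,1],
  ],
)

```text
clock: 28.68
eef_pos: [631.8, -2.4, 61.4]
eef_rot: [3.14, 0.0, -2.438]
wrist_force: [-2.5, 8.8, 1.3]
finger_gap: 0.1
finger_force: 3.9
```

Force rose above the spring's 3 N, so the stop is reached. Back off slightly, lift clear and let the lever spring back.

Emit:
servo_tool(
  rows=[
    [0,0,0,-0.8,2,0,1],
    [0,0,0,0,0,15,1],
    [0,0,0,0,0,30,1],
    [0,0,0,-20,0,40,1],
    [0,0,0,-40,0,40,1],
    [0,0,0,-50,0,20,1],
    [0,0,0,-50,-20,0,1],
    [0,0,0,-30,-10,0,1],
    [0,0,0,0,0,0,1],
    [0,0,0,0,0,0,1],
    [0,0,0,0,0,0,1],
    [0,0,0,0,0,0,1],
  ],
)

```text
clock: 30.18
eef_pos: [441.6, -31.2, 206.2]
eef_rot: [3.141, -0.0, -2.437]
wrist_force: [0.8, 0.2, -0.3]
finger_gap: 0.6
finger_force: 0.0
```

```bash
python3 - <<'E'
from h import *
np.set_printoptions(precision=1,suppress=True)
s=manip.read_state(); d=manip.camera('side'); b=manip.camera('top')
cv2.imwrite('pics/end.png',np.vstack([d[120:320],b[100:300]])[:,:,::-1])
o=cv2.cvtColor(d,cv2.COLOR_RGB2HSV); m=(cv2.inRange(o,(0,160,90),(6,255,255))|cv2.inRange(o,(174,160,90),(180,255,255)))
m[:150]=0;m[215:]=0;m[:,:300]=0;m[:,400:]=0
ys,xs=np.nonzero(m); print(len(xs), xs.mean(), ys.mean()); print(s['eef_pos'],s['wrist_force'],s['clock'])
E
```

```text
31 331.06451612903226 176.38709677419354
[441.6 -31.2 206.2] [ 0.8  0.2 -0.3] 30.175
```

View pics/end.png

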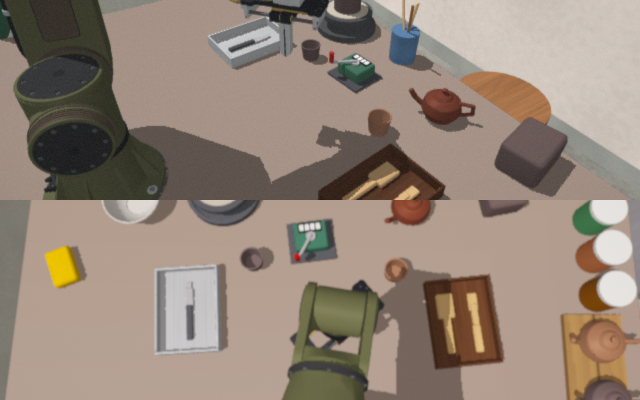

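The tools are in their trays, the peg is back at rest (331,176), the cups haven't moved and the arm is clear.

```bash
python3 -c "
from cell import manip
print(manip.sign_off())"
```

```text
the job is handed in; nothing more can be done
None
```

The job is handed in, verdict not shown: all three tools lie in their trays, the lever was pushed until the force passed its spring's 3 N and sprang back to rest, and the cups were not moved.

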